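# Centre the pressing weight on the round box lid

## Robot

A 6-joint arm with a two-finger parallel gripper is mounted at the origin on the work surface. World frame = base frame: x ahead of the robot, y to its left, z up, the work surface at z = 0. Lengths are in m, angles in rad, forces in N, time in s.
With the tool pointing down it reaches from about 0.2 to 0.875 m from the base axis. Payload 3.4 kg.
Tool frame: the origin (TCP) lies midway between the tips of the shut fingers; the grasp point (between the pads) lies 19 mm behind it; z points along the fingers, x is the direction in which the jaws open and shut, and the axes are right-handed (so a half turn about z gives the same grasp; the last joint's range is limited). The gripper opens to 94 mm and grips with 3 to 60 N. Pads are 16 mm wide; open, the fingers measure 119 mm over their backs; the gripper's body (75 mm by 177 mm) begins 78 mm behind the grasp point.
Start: joints at [-1.303, 0.276, 1.505, -0, 1.361, -0.121], TCP at [0.218, -0.532, 0.205] pointing down, gripper open.
Joint ranges: [-2.89, 2.89], [-0.75, 2.08], [0.22, 2.7], [-1.18, 4.32], [0.11, 2.71], [-2.7, 2.7]. Speed limits (rad/s): [2.57, 2.57, 3.14, 3.14, 3.14, 3.14].

## Interface

Orientations are given as a 3x3 rotation matrix whose columns are the frame's x, y, z axes.
In Python, from rig import env, optics, job gives the robot as it stands.
- The arm moves only by the tool carry_out, never from a script. Its argument "deltas" is a list of rows, each an object of numbers: "tx", "ty", "tz": the shift along the tool's x, y, z in cm; "ax", "ay", "az": the turn, a rotation vector about the tool's x, y, z in degrees; "claw": the gripper command: -1 is shut, 1 is fully open, values between are in proportion. In form: [{"tx": .., "ty": .., "tz": .., "ax": .., "ay": .., "az": .., "claw": ..}, ...]. A call has exactly 10 rows; each row shifts and turns the pose as measured when the row begins, along the tool's axes as they then stand; what a row does not reach is not made up. A row lasts 1/10 s, in which the tool goes at most 50 mm and 8.59 degrees, less where a joint would pass 70% of its speed; a pose out of reach is approached as far as the arm can. A call is refused whole if a number of a shift passes 5 or a number of a turn 8.59, either way. A call with a gripper value outside its range is refused whole. The fingers move at their own pace and stop on an object; the grip force is fixed at half the most. Time passes only in rows, so rows that do not move let the fingers close, or fill a call up. It gives the time, the measured TCP pose, the force and the opening at its end, in the units of the state.
- env.sense(): the state, without advancing time (a new reading comes with each control period).
- optics.capture(name): name is "scene" or "top"; returns a dict with "image" (384x512x3 uint8, red, green, blue), "fx", "fy", "cx", "cy" (pixels), "world_from_camera" (4x4, takes a point from camera to world coordinates). Camera axes: x right, y up, looking along -z (the intrinsics and any distortion apply to the point x, -y, -z); pixel columns grow to the right and rows downward; lengths in m; the calibration is good to about 2 mm. A picture is of the moment at which its call begins. There is no depth.
- job.finish_job(): hands the job in, once; it reports no verdict.
The state is a dict: "t": time; "q": joint angles; "qvel": joint speeds; "effort": joint torques, N m; "tcp_pos": TCP position; "tool_rot": TCP orientation; "contact_force": force on the tool from outside, world axes, zero at the start; "moment": the same for the moment, N m; "opening": finger opening in m.
Only numpy, scipy, OpenCV 4.12 (cv2) and the standard library are available. Lean on these libraries where they do the work, as an engineer would, in place of code of your own. Each camera call takes 0.05 s, during which the arm holds its last target.

## Task

The small brass pressing weight stands off to one side on the lid of the round blue-topped box. With light taps or slow nudges of the fingers low on its foot, slide it across the lid until the whole foot stands inside the printed white ring, upright and at rest, so that it presses the glued lid evenly. Do not pick it up, tip it over or hit it hard, leave the jar, spool and brush where they are, and finish with the fingers clear.

Things in the scene. Friction and masses are not known exactly. Their poses are not given: they have to be found in the camera images.
- weight: loose round brass weight, 55 mm tall, about 220 g (varies); origin: centre of its underside, z up. Sole 32 mm in diameter, foot rim 40 mm (widest; heights 5 to 11 mm), neck 15 mm (heights 18 to 34 mm), knob 27 mm (height 45 mm). Pushed on the foot rim it slides (about 1 to 4 N); pushed higher it wobbles or tips. Starts 20 to 27 mm off the lid's centre, in any direction
- box: round cardboard box 86 mm in diameter with a blue lid, fixed on a round plywood jig (132 mm in diameter, 18 mm thick) bolted to the bench; it cannot move. Lid 92 mm in diameter, flat, no raised edge, top 78 mm above the bench. Three 10 mm pins round the box reach 40 mm above the bench. Origin: centre of the jig's underside, z up; yaw means nothing
- lid_center (a point): centre of the lid's top face, 78 mm above the bench; middle of the printed white ring (flat, inner diameter 52 mm, 2 mm wide), which leaves 6 mm all round the foot rim when the weight is centred
- jar: bystander: white glue jar with red cap, 64 mm in diameter, 85 mm tall, loose; origin at the centre of its underside
- spool: bystander: green thread spool standing on end, 60 mm in diameter, 70 mm tall, loose; origin at the centre of its underside
- brush: bystander: brush about 200 mm long lying flat on the bench beyond the box; origin on its underside near the middle, x along the brush from handle to bristles
There are look-alikes about, which are no part of the job. Of the things shaped like the weight, the brass one is meant.

How it is judged:
At the end, for the whole second after the job is handed in: the weight stands upright and still on the lid, with its axis within 6 mm of the lid's centre (the foot wholly inside the white ring), and the fingers clear (horizontal distance between weight and lid_center below 0.006 m and angle between weight's own z axis and vertical below 0.06 rad and z of weight in the frame of lid_center between -0.003 and 0.003 m and linear speed of weight below 0.01 m/s); the robot touches nothing.
It fails at once if the weight is tipped (leans more than about 20 degrees) (angle between weight's own z axis and vertical above 0.35 rad).
It fails at once if the weight leaves the lid: lifted by more than 8 mm, or fallen off (z of weight in the frame of lid_center above 0.008 m or z of weight in the frame of lid_center below -0.01 m).
It fails at once if the weight is struck or squeezed hard (more than 12 N from the fingers) (contact force between the fingers and weight above 12 N).
It fails at once if the weight is knocked along (faster than 0.25 m/s) (linear speed of weight above 0.25 m/s).
It fails at once if the jar, spool or brush is disturbed (moved more than 15 mm) (distance of any of jar, spool, brush from where it was at the start of the episode above 0.015 m).
It also fails if it takes over 35 s, if anything falls off the work surface, if the arm or the gripper's body presses on something with over 40 N, if the wrist force passes 120 N, or if a joint passes its speed limit or range.

## Working session

There is one attempt and no reset: what is moved stays moved. The work goes in short steps, Python scripts to look and compute and a tool call to move; the robot and the scene stay as the last step left them, time stands still between calls to the robot, and variables do not carry over. Pictures are saved under pics/ and viewed, and the job is handed in when it is done.

Besides the shell and the picture viewer there is one more tool, called as name(argument=value, ...) on one line, values as JSON. carry_out: Moves the arm, as the interface text tells. Its arguments: {"type":"object","properties":{"deltas":{"type":"array"}},"required":["deltas"]}

```bash
ls; mkdir -p pics
python3 - <<'E'
from rig import env, optics
import cv2, numpy as np
s=env.sense(); print({k:np.round(v,3).tolist() for k,v in s.items()})
for n in ["scene","top"]:
    c=optics.capture(n); cv2.imwrite(f"pics/{n}0.png",c["image"][:,:,::-1])
    print(n,c["fx"],c["fy"],c["cx"],c["cy"],np.round(c["world_from_camera"],4).tolist(),[k for k in c])
E
```

```text
pics
{'t': 0.0, 'q': [-1.303, 0.277, 1.506, 0.0, 1.361, -0.121], 'qvel': [-0.0, 0.0, -0.001, -0.0, -0.0, -0.0], 'effort': [-0.003, -40.459, -23.723, 0.07, 0.035, -0.0], 'tcp_pos': [0.218, -0.532, 0.205], 'tool_rot': [[0.379, -0.925, -0.0], [-0.925, -0.379, 0.002], [-0.002, -0.0, -1.0]], 'contact_force': [1.044, -0.034, -0.384], 'moment': [0.003, -0.003, 0.013], 'opening': 0.094}
scene 426.43520431612825 426.43520431612825 259.47345070747394 194.17030611858576 [[0.0353, -0.7692, 0.6381, 1.1348], [0.9993, 0.0362, -0.0116, -0.0235], [-0.0142, 0.638, 0.7699, 0.7543], [0.0, 0.0, 0.0, 1.0]] ['image', 'fx', 'fy', 'cx', 'cy', 'world_from_camera']
top 446.75124606038173 446.75124606038173 254.76769151033827 190.36586222131186 [[0.0106, 0.9808, -0.1946, 0.4334], [-0.9999, 0.0118, 0.0051, 0.0194], [0.0073, 0.1946, 0.9809, 0.8996], [0.0, 0.0, 0.0, 1.0]] ['image', 'fx', 'fy', 'cx', 'cy', 'world_from_camera']
```

View pics/scene0.png

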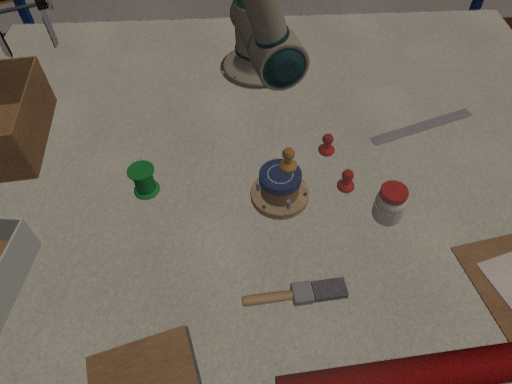

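View pics/top0.png

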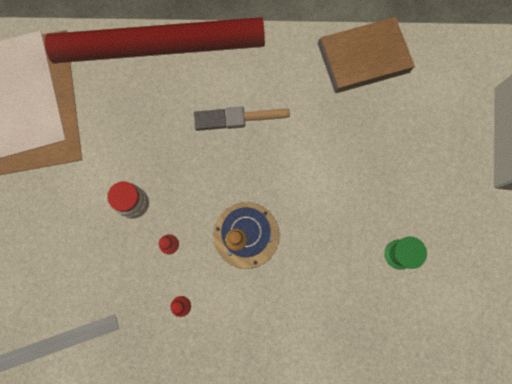

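The brass weight is on the lid: scene (288,160), top (236,239). The look-alikes are two red pieces on the bench at scene (327,145) and (346,180). The jar is at scene (391,203), the spool at (144,180) and the brush at (295,293). I'll check enlarged crops next.

```bash
cat > h.py <<'E'
import numpy as np, cv2
from rig import env, optics
def ray(c,u,v):
    T=c["world_from_camera"]; d=T[:3,:3]@np.array([(u-c["cx"])/c["fx"],-(v-c["cy"])/c["fy"],-1]); return T[:3,3],d
def px2w(c,u,v,z):
    o,d=ray(c,u,v); return o+d*(z-o[2])/d[2]
def w2px(c,p):
    T=c["world_from_camera"]; q=T[:3,:3].T@(np.asarray(p)-T[:3,3]); return np.array([c["cx"]+c["fx"]*q[0]/-q[2], c["cy"]+c["fy"]*(-q[1])/-q[2]])
def crops(tag, s=(255,140,60,40), t=(216,205,60,60), k=9):
    a=[]
    for n,(x,y,w,h) in (("scene",s),("top",t)):
        c=optics.capture(n); im=c["image"][y:y+h,x:x+w,::-1]
        im=cv2.resize(im,None,fx=k,fy=k,interpolation=cv2.INTER_CUBIC)
        for i in range(0,w,10): cv2.putText(im,str(x+i),(i*k,10),0,.35,(0,255,255),1); cv2.line(im,(i*k,0),(i*k,h*k),(90,90,90),1)
        for i in range(0,h,10): cv2.putText(im,str(y+i),(0,i*k+10),0,.35,(0,255,255),1); cv2.line(im,(0,i*k),(w*k,i*k),(90,90,90),1)
        cv2.imwrite(f"pics/{n}_{tag}.png",im)
E
python3 -c "
from h import *
crops('c1',s=(250,142,64,64))"
```

```text
(no output)
```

View pics/scene_c1.png

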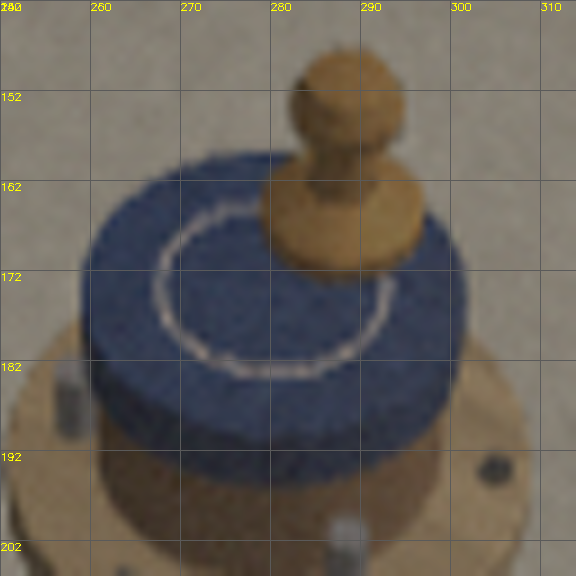

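View pics/top_c1.png

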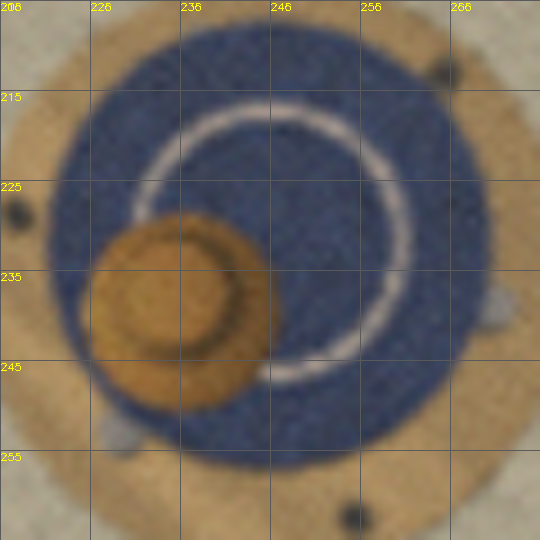

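The crop confirms it. The only brass piece is on the lid, with its foot centre at about top (236.2,239.6). The ring centre is about (246.3,231.8), the lid spans 221–271 × 207–257, and the foot overlaps the ring's lower left. Next I measure.

Run:
```python
from h import *
c=optics.capture("top")
for nm,u,v,z in [("foot",236.2,239.6,.086),("ring",246.3,231.8,.078),("lid",245.95,232.3,.078),("footL",225.2,239.6,.086),("footR",247.2,239.6,.086),("lidL",221.2,232,.078),("lidR",270.7,232,.078),("jar cap",124,197,.085),("spooltop",410,253,.07),("red1",169,244,.02),("red2",180,306,.02)]:
    print(nm,np.round(px2w(c,u,v,z),4))
c=optics.capture("scene")
# scene ring: x 154..396 /9+250 ; y 200..378 /9+142
for nm,u,v,z in [("ring",250+275/9,142+289/9,.078),("lid",250+274/9,142+297/9,.078),("foot",250+342/9,142+215/9,.086),("jar",394,192,.085),("spool",141,170,.07)]:
    print(nm,np.round(px2w(c,u,v,z),4))
```

```text
foot [0.5033 0.048  0.086 ]
ring [0.5185 0.03   0.078 ]
lid [0.5176 0.0306 0.078 ]
footL [0.5031 0.068  0.086 ]
footR [0.5035 0.028  0.086 ]
lidL [0.5176 0.0761 0.078 ]
lidR [ 0.5187 -0.015   0.078 ]
jar cap [0.5797 0.2569 0.085 ]
spooltop [ 0.4836 -0.2727  0.07  ]
red1 [0.4989 0.1817 0.02  ]
red2 [0.3815 0.1551 0.02  ]
ring [0.5207 0.0337 0.078 ]
lid [0.5232 0.0333 0.078 ]
foot [0.5049 0.0506 0.086 ]
jar [0.5873 0.2603 0.085 ]
spool [ 0.4865 -0.2711  0.07  ]
```

```bash
cat >> h.py <<'E'
def plan(target, yaw_deg, n, zt=None, show=True):
    """rows of tool-frame shifts toward world target in n rows, with yaw turn"""
    s=env.sense(); R=s["tool_rot"].copy() if hasattr(s["tool_rot"],'copy') else np.array(s["tool_rot"]); R=np.array(R); p=np.array(s["tcp_pos"])
    from scipy.spatial.transform import Rotation as Ro
    yt=np.deg2rad(yaw_deg); Rt=np.array([[np.cos(yt),np.sin(yt),0],[np.sin(yt),-np.cos(yt),0],[0,0,-1]])
    rv=Ro.from_matrix(R.T@Rt).as_rotvec()
    print("pos",np.round(p,4),"total rotvec deg",np.round(np.rad2deg(rv),2),"dist",np.round(np.array(target)-p,4))
    st=(np.array(target)-p)/n
    for i in range(n):
        d=R.T@st*100; print(i,np.round(d,2),np.round(np.rad2deg(rv/n),2)); R=R@Ro.from_rotvec(rv/n).as_matrix()
E
python3 - <<'E'
from h import *
plan([.475,.0825,.20],40.5,18)
E
```

```text
pos [ 0.2179 -0.532   0.2052] total rotvec deg [-3.0000e-02  2.0000e-02 -1.0822e+02] dist [ 0.2571  0.6145 -0.0052]
0 [-2.62 -2.62  0.03] [-0.    0.   -6.01]
1 [-2.33 -2.88  0.03] [-0.    0.   -6.01]
2 [-2.02 -3.1   0.03] [-0.    0.   -6.01]
3 [-1.68 -3.3   0.03] [-0.    0.   -6.01]
4 [-1.32 -3.46  0.03] [-0.    0.   -6.01]
5 [-0.96 -3.58  0.03] [-0.    0.   -6.01]
6 [-0.58 -3.66  0.03] [-0.    0.   -6.01]
7 [-0.19 -3.7   0.03] [-0.    0.   -6.01]
8 [ 0.2  -3.7   0.03] [-0.    0.   -6.01]
9 [ 0.58 -3.65  0.03] [-0.    0.   -6.01]
10 [ 0.96 -3.57  0.03] [-0.    0.   -6.01]
11 [ 1.33 -3.45  0.03] [-0.    0.   -6.01]
12 [ 1.69 -3.29  0.03] [-0.    0.   -6.01]
13 [ 2.02 -3.1   0.03] [-0.    0.   -6.01]
14 [ 2.34 -2.87  0.03] [-0.    0.   -6.01]
15 [ 2.62 -2.61  0.03] [-0.    0.   -6.01]
16 [ 2.88 -2.32  0.03] [-0.    0.   -6.01]
17 [ 3.11 -2.01  0.03] [-0.    0.   -6.01]
```

carry_out(deltas=[{"tx":-2.6,"ty":-2.6,"tz":0,"ax":0,"ay":0,"az":-6,"claw":-0.49},{"tx":-2.3,"ty":-2.9,"tz":0,"ax":0,"ay":0,"az":-6,"claw":-0.49},{"tx":-2.0,"ty":-3.1,"tz":0,"ax":0,"ay":0,"az":-6,"claw":-0.49},{"tx":-1.7,"ty":-3.3,"tz":0,"ax":0,"ay":0,"az":-6,"claw":-0.49},{"tx":-1.3,"ty":-3.5,"tz":0,"ax":0,"ay":0,"az":-6,"claw":-0.49},{"tx":-1.0,"ty":-3.6,"tz":0,"ax":0,"ay":0,"az":-6,"claw":-0.49},{"tx":-0.6,"ty":-3.7,"tz":0,"ax":0,"ay":0,"az":-6,"claw":-0.49},{"tx":-0.2,"ty":-3.7,"tz":0,"ax":0,"ay":0,"az":-6,"claw":-0.49},{"tx":0.2,"ty":-3.7,"tz":0,"ax":0,"ay":0,"az":-6,"claw":-0.49},{"tx":0.6,"ty":-3.7,"tz":0,"ax":0,"ay":0,"az":-6,"claw":-0.49}])

```text
t: 1.3
tcp_pos: [0.3593, -0.1798, 0.2038]
tool_rot: [[0.995, -0.102, 0.002], [-0.102, -0.995, -0.002], [0.002, 0.002, -1.0]]
contact_force: [0.4, -0.2, -0.3]
opening: 0.0244
```

Run:
```python
from h import *
plan([.475,.0825,.19],40.5,9)
print(env.sense()["opening"])
```

```text
pos [ 0.3593 -0.1798  0.2038] total rotvec deg [  0.16  -0.09 -46.35] dist [ 0.1157  0.2623 -0.0138]
0 [ 0.98 -3.03  0.15] [ 0.02 -0.01 -5.15]
1 [ 1.25 -2.93  0.15] [ 0.02 -0.01 -5.15]
2 [ 1.51 -2.81  0.15] [ 0.02 -0.01 -5.15]
3 [ 1.75 -2.66  0.15] [ 0.02 -0.01 -5.15]
4 [ 1.99 -2.49  0.15] [ 0.02 -0.01 -5.15]
5 [ 2.2  -2.3   0.15] [ 0.02 -0.01 -5.15]
6 [ 2.4  -2.1   0.15] [ 0.02 -0.01 -5.15]
7 [ 2.58 -1.87  0.15] [ 0.02 -0.01 -5.15]
8 [ 2.74 -1.63  0.15] [ 0.02 -0.01 -5.15]
0.024395902364385266
```

carry_out(deltas=[{"tx":1.0,"ty":-3.0,"tz":0.1,"ax":0,"ay":0,"az":-5.2,"claw":-0.49},{"tx":1.3,"ty":-2.9,"tz":0.1,"ax":0,"ay":0,"az":-5.2,"claw":-0.49},{"tx":1.5,"ty":-2.8,"tz":0.1,"ax":0,"ay":0,"az":-5.2,"claw":-0.49},{"tx":1.8,"ty":-2.7,"tz":0.1,"ax":0,"ay":0,"az":-5.2,"claw":-0.49},{"tx":2.0,"ty":-2.5,"tz":0.1,"ax":0,"ay":0,"az":-5.2,"claw":-0.49},{"tx":2.2,"ty":-2.3,"tz":0.1,"ax":0,"ay":0,"az":-5.2,"claw":-0.49},{"tx":2.4,"ty":-2.1,"tz":0.1,"ax":0,"ay":0,"az":-5.2,"claw":-0.49},{"tx":2.6,"ty":-1.9,"tz":0.1,"ax":0,"ay":0,"az":-5.2,"claw":-0.49},{"tx":2.7,"ty":-1.6,"tz":0.1,"ax":0,"ay":0,"az":-5.0,"claw":-0.49},{"tx":0,"ty":0,"tz":0,"ax":0,"ay":0,"az":0,"claw":-0.49}])

```text
t: 2.3
tcp_pos: [0.4749, 0.1004, 0.1956]
tool_rot: [[0.73, 0.684, 0.008], [0.684, -0.73, -0.002], [0.004, 0.007, -1.0]]
contact_force: [-0.9, -0.5, 0.2]
opening: 0.0239
```

Run:
```python
from h import *
plan([.475,.0825,.0815],40.5,8)
crops('c2',s=(255,110,64,64),t=(206,205,60,60))
```

```text
pos [0.4749 0.1004 0.1956] total rotvec deg [ 0.42 -0.26  2.64] dist [ 1.000e-04 -1.790e-02 -1.141e-01]
0 [-0.16  0.15  1.43] [ 0.05 -0.03  0.33]
1 [-0.16  0.16  1.43] [ 0.05 -0.03  0.33]
2 [-0.15  0.16  1.43] [ 0.05 -0.03  0.33]
3 [-0.15  0.16  1.43] [ 0.05 -0.03  0.33]
4 [-0.15  0.16  1.43] [ 0.05 -0.03  0.33]
5 [-0.15  0.17  1.43] [ 0.05 -0.03  0.33]
6 [-0.15  0.17  1.43] [ 0.05 -0.03  0.33]
7 [-0.15  0.17  1.43] [ 0.05 -0.03  0.33]
```

View pics/scene_c2.png

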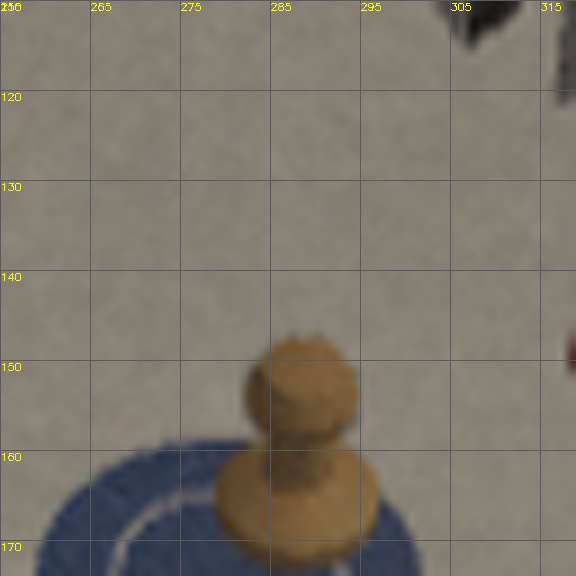

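The weight is untouched. The fingertips are in the air at the upper right (around 307,113), so I descend behind the weight, off the lid.

carry_out(deltas=[{"tx":-0.3,"ty":0.2,"tz":1.4,"ax":0.1,"ay":-0.1,"az":0.7,"claw":-0.49},{"tx":-0.3,"ty":0.2,"tz":1.4,"ax":0.1,"ay":0,"az":0.7,"claw":-0.49},{"tx":-0.2,"ty":0.2,"tz":1.4,"ax":0.1,"ay":-0.1,"az":0.7,"claw":-0.49},{"tx":-0.2,"ty":0.2,"tz":1.4,"ax":0.1,"ay":0,"az":0.5,"claw":-0.49},{"tx":-0.2,"ty":0.1,"tz":1.4,"ax":0,"ay":0,"az":0,"claw":-0.49},{"tx":0,"ty":0.1,"tz":1.4,"ax":0,"ay":0,"az":0,"claw":-0.49},{"tx":0,"ty":0.1,"tz":1.4,"ax":0,"ay":0,"az":0,"claw":-0.49},{"tx":0,"ty":0,"tz":1.1,"ax":0,"ay":0,"az":0,"claw":-0.49},{"tx":0,"ty":0,"tz":0,"ax":0,"ay":0,"az":0,"claw":-0.49},{"tx":0,"ty":0,"tz":0,"ax":0,"ay":0,"az":0,"claw":-0.49}])

```text
t: 3.4
tcp_pos: [0.4675, 0.0674, 0.0851]
tool_rot: [[0.777, 0.629, -0.0], [0.629, -0.777, -0.008], [-0.005, 0.006, -1.0]]
contact_force: [0.1, 0.0, 1.1]
opening: 0.0238
```

Run:
```python
from h import *
plan([.475,.0825,.0815],40.5,1)
c=optics.capture("scene"); cv2.imwrite("pics/s3.png",cv2.resize(c["image"][100:220,230:350,::-1],None,fx=5,fy=5,interpolation=cv2.INTER_CUBIC))
c=optics.capture("top"); cv2.imwrite("pics/t3.png",cv2.resize(c["image"][170:290,180:300,::-1],None,fx=5,fy=5,interpolation=cv2.INTER_CUBIC))
```

```text
pos [0.4675 0.0674 0.0851] total rotvec deg [ 0.34  0.3  -1.5 ] dist [ 0.0075  0.0151 -0.0036]
0 [ 1.53 -0.71  0.35] [ 0.34  0.3  -1.5 ]
```

View pics/s3.png

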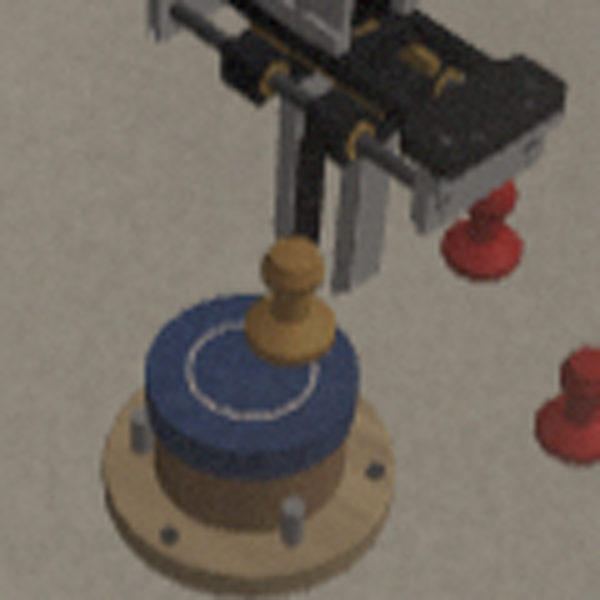

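View pics/t3.png

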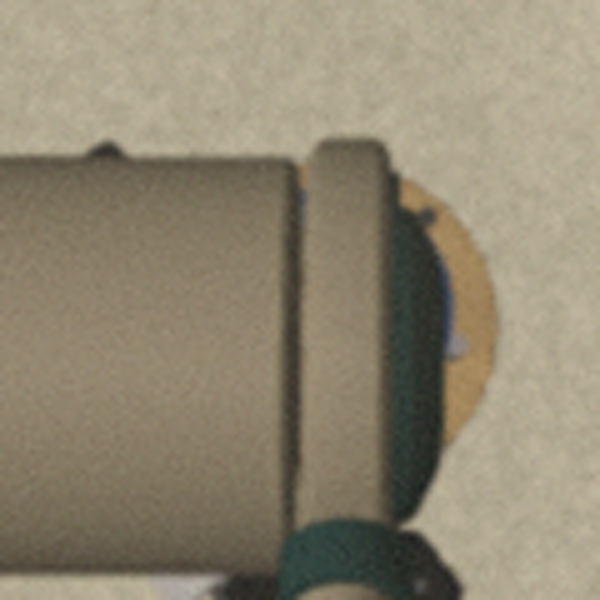

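The scene view shows the weight standing untouched. The fingers are behind it (tips near full-image 298,157) but shifted to one side, and the arm blocks the top view. I'll line up the fingers and lower them a little.

carry_out(deltas=[{"tx":0.2,"ty":-0.4,"tz":0,"ax":0.1,"ay":0.1,"az":-0.4,"claw":-0.49},{"tx":0.3,"ty":-0.3,"tz":0,"ax":0.1,"ay":0.1,"az":-0.4,"claw":-0.49},{"tx":0.3,"ty":0,"tz":0.1,"ax":0.1,"ay":0.1,"az":-0.4,"claw":-0.49},{"tx":0.3,"ty":0,"tz":0.1,"ax":0,"ay":0,"az":-0.3,"claw":-0.49},{"tx":0.2,"ty":0,"tz":0.1,"ax":0,"ay":0,"az":0,"claw":-0.49},{"tx":0.1,"ty":0,"tz":0,"ax":0,"ay":0,"az":0,"claw":-0.49},{"tx":0,"ty":0,"tz":0,"ax":0,"ay":0,"az":0,"claw":-0.49},{"tx":0,"ty":0,"tz":0,"ax":0,"ay":0,"az":0,"claw":-0.49},{"tx":0,"ty":0,"tz":0,"ax":0,"ay":0,"az":0,"claw":-0.49},{"tx":0,"ty":0,"tz":0,"ax":0,"ay":0,"az":0,"claw":-0.49}])

```text
t: 4.5
tcp_pos: [0.4762, 0.0841, 0.0838]
tool_rot: [[0.758, 0.653, 0.005], [0.653, -0.758, 0.0], [0.004, 0.003, -1.0]]
contact_force: [-0.2, 1.2, 0.4]
opening: 0.024
```

Run:
```python
from h import *
plan([.475,.0825,.0815],40.5,1)
crops('c4',s=(255,130,64,64))
c=optics.capture("scene"); s=env.sense(); p=np.array(s["tcp_pos"]);R=np.array(s["tool_rot"])
for sx in(-1,1):
  for a in(.012,.0245):
    for b in(-.008,.008): print(sx,a,b,np.round(w2px(c,p+R@np.array([sx*a,b,0])),1))
```

```text
pos [0.4762 0.0841 0.0838] total rotvec deg [ 0.17 -0.23  0.25] dist [-0.0012 -0.0016 -0.0023]
0 [-0.2   0.04  0.23] [ 0.17 -0.23  0.25]
-1 0.012 -0.008 [300.7 152. ]
-1 0.012 0.008 [295.7 155.5]
-1 0.0245 -0.008 [296.7 149.2]
-1 0.0245 0.008 [291.6 152.6]
1 0.012 -0.008 [308.7 157.6]
1 0.012 0.008 [303.6 161.2]
1 0.0245 -0.008 [312.9 160.5]
1 0.0245 0.008 [307.8 164.2]
```

View pics/scene_c4.png

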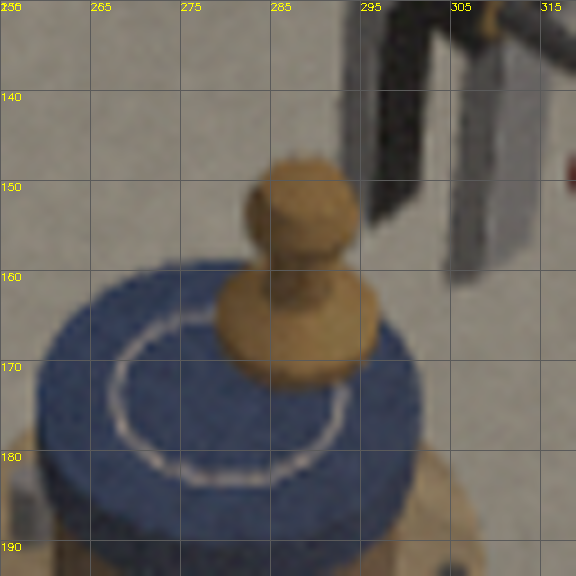

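The fingertips in the image agree with the model to about 1 px, and the weight still stands untouched. I now approach slowly to just short of contact.

carry_out(deltas=[{"tx":-0.1,"ty":0.3,"tz":0.1,"ax":0.1,"ay":-0.1,"az":0,"claw":-0.49},{"tx":-0.05,"ty":0.3,"tz":0,"ax":0,"ay":0,"az":0,"claw":-0.49},{"tx":0,"ty":0.3,"tz":0,"ax":0,"ay":0,"az":0,"claw":-0.49},{"tx":0,"ty":0.2,"tz":0,"ax":0,"ay":0,"az":0,"claw":-0.49},{"tx":0,"ty":0.2,"tz":0,"ax":0,"ay":0,"az":0,"claw":-0.49},{"tx":0,"ty":0.2,"tz":0,"ax":0,"ay":0,"az":0,"claw":-0.49},{"tx":0,"ty":0.1,"tz":0,"ax":0,"ay":0,"az":0,"claw":-0.49},{"tx":0,"ty":0.1,"tz":0,"ax":0,"ay":0,"az":0,"claw":-0.49},{"tx":0,"ty":0,"tz":0,"ax":0,"ay":0,"az":0,"claw":-0.49},{"tx":0,"ty":0,"tz":0,"ax":0,"ay":0,"az":0,"claw":-0.49}])

```text
t: 5.65
tcp_pos: [0.4873, 0.0686, 0.0828]
tool_rot: [[0.758, 0.652, 0.003], [0.652, -0.758, 0.0], [0.002, 0.001, -1.0]]
contact_force: [-0.2, 0.3, 0.4]
opening: 0.0241
```

```bash
cat >> h.py <<'E'
def where(C=(.5195,.0315),W=(.5045,.049)):
    s=env.sense(); p=np.array(s["tcp_pos"]);R=np.array(s["tool_rot"])
    print("t",round(float(s["t"]),2),"tcp",np.round(p,4),"F",np.round(s["contact_force"],1),"yaw",np.round(np.rad2deg(np.arctan2(R[1,0],R[0,0])),1),"tilt",np.round(R[:2,2],3))
    for n,q in(("C",C),("W",W)):
        d=R.T@(np.array([*q,p[2]])-p); print(n,"in tool mm",np.round(d[:2]*1000,1))
E
python3 - <<'E'
from h import *
where(); crops('c5',s=(255,130,64,64))
E
```

```text
t 5.65 tcp [0.4873 0.0686 0.0828] F [-0.2  0.3  0.4] yaw 40.7 tilt [0.003 0.   ]
C in tool mm [ 0.2 49.1]
W in tool mm [ 0.2 26.1]
```

View pics/scene_c5.png

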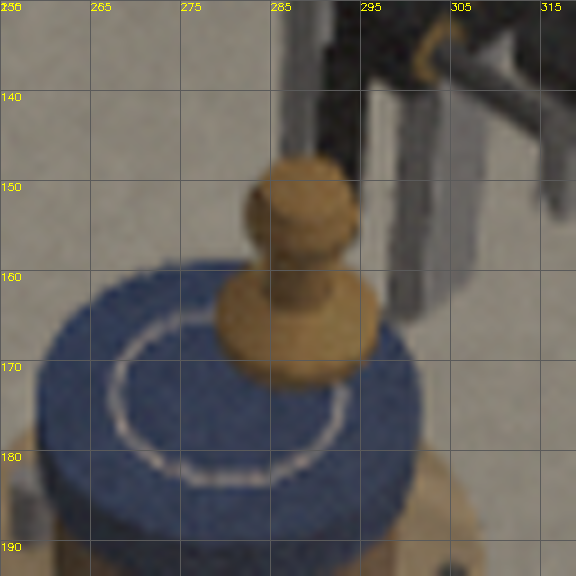

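The right finger's edge (299,165) is just short of the foot (edge 297), and the approach is centred within 0.2 mm. Now the slow push.

carry_out(deltas=[{"tx":0,"ty":0.1,"tz":0,"ax":0,"ay":0,"az":0,"claw":-0.49},{"tx":0,"ty":0.1,"tz":0,"ax":0,"ay":0,"az":0,"claw":-0.49},{"tx":0,"ty":0.15,"tz":0,"ax":0,"ay":0,"az":0,"claw":-0.49},{"tx":0,"ty":0.15,"tz":0,"ax":0,"ay":0,"az":0,"claw":-0.49},{"tx":0,"ty":0.15,"tz":0,"ax":0,"ay":0,"az":0,"claw":-0.49},{"tx":0,"ty":0.15,"tz":0,"ax":0,"ay":0,"az":0,"claw":-0.49},{"tx":0,"ty":0.15,"tz":0,"ax":0,"ay":0,"az":0,"claw":-0.49},{"tx":0,"ty":0.15,"tz":0,"ax":0,"ay":0,"az":0,"claw":-0.49},{"tx":0,"ty":0.15,"tz":0,"ax":0,"ay":0,"az":0,"claw":-0.49},{"tx":0,"ty":0.1,"tz":0,"ax":0,"ay":0,"az":0,"claw":-0.49}])

```text
t: 6.75
tcp_pos: [0.4938, 0.0602, 0.0827]
tool_rot: [[0.759, 0.652, -0.003], [0.652, -0.759, 0.005], [0.001, -0.006, -1.0]]
contact_force: [-2.5, 3.1, 2.6]
opening: 0.0242
```

Run:
```python
from h import *
where(); crops('c6',s=(255,140,60,60))
```

```text
t 6.75 tcp [0.4938 0.0602 0.0827] F [-2.5  3.1  2.6] yaw 40.7 tilt [-0.003  0.005]
C in tool mm [ 0.8 38.5]
W in tool mm [ 0.8 15.5]
```

View pics/scene_c6.png

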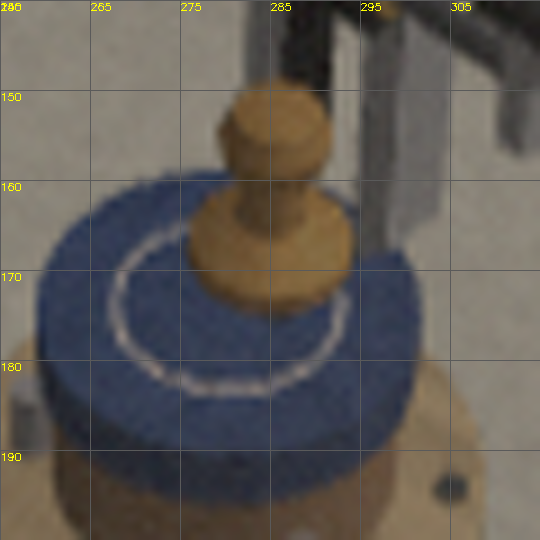

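The weight slides upright under about 4 N of push, with its foot centre now at u≈285 against the ring's 280.4. I continue.

carry_out(deltas=[{"tx":0.02,"ty":0.12,"tz":0,"ax":0,"ay":0,"az":0,"claw":-0.49},{"tx":0.02,"ty":0.12,"tz":0,"ax":0,"ay":0,"az":0,"claw":-0.49},{"tx":0.02,"ty":0.12,"tz":0,"ax":0,"ay":0,"az":0,"claw":-0.49},{"tx":0.02,"ty":0.12,"tz":0,"ax":0,"ay":0,"az":0,"claw":-0.49},{"tx":0.02,"ty":0.12,"tz":0,"ax":0,"ay":0,"az":0,"claw":-0.49},{"tx":0,"ty":0.12,"tz":0,"ax":0,"ay":0,"az":0,"claw":-0.49},{"tx":0,"ty":0.12,"tz":0,"ax":0,"ay":0,"az":0,"claw":-0.49},{"tx":0,"ty":0.12,"tz":0,"ax":0,"ay":0,"az":0,"claw":-0.49},{"tx":0,"ty":0.12,"tz":0,"ax":0,"ay":0,"az":0,"claw":-0.49},{"tx":0,"ty":0.1,"tz":0,"ax":0,"ay":0,"az":0,"claw":-0.49}])

```text
t: 7.85
tcp_pos: [0.5021, 0.0514, 0.0826]
tool_rot: [[0.759, 0.652, -0.004], [0.652, -0.759, 0.005], [0.0, -0.007, -1.0]]
contact_force: [-2.4, 2.0, 2.0]
opening: 0.024
```

Run:
```python
from h import *
where(); crops('c7',s=(255,140,60,60))
```

```text
t 7.85 tcp [0.5021 0.0514 0.0826] F [-2.4  2.   2. ] yaw 40.7 tilt [-0.004  0.005]
C in tool mm [ 0.2 26.4]
W in tool mm [0.2 3.4]
```

View pics/scene_c7.png

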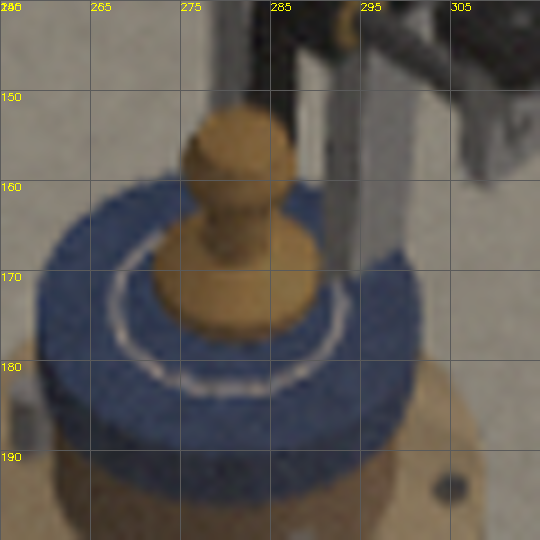

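Run:
```python
from h import *
c=optics.capture("scene")
# ring measured: u 109..349, outer; v bottom 396/9 -> use hull of model ring
th=np.linspace(0,2*np.pi,360)
def ext(P): 
    q=np.array([w2px(c,p) for p in P]); return np.round([q[:,0].min(),q[:,0].max(),q[:,1].min(),q[:,1].max()],1)
def circ(x,y,z,r): return [(x+r*np.cos(t),y+r*np.sin(t),z) for t in th]
def foot(x,y): return circ(x,y,.083,.02)+circ(x,y,.089,.02)+circ(x,y,.078,.016)
C=(.5207,.0337)
print("ring model",ext(circ(*C,.078,.028)),"lid",ext(circ(*C,.078,.046)),"foot centred",ext(foot(*C)))
for k in (2,4,6): print(k,ext(foot(C[0]-.652e-3*k,C[1]+.758e-3*k)))
```

```text
ring model [267.5 293.7 164.6 184. ] lid [259.1 302.1 158.7 190.5] foot centred [271.2 290.1 163.8 179.7]
2 [271.9 290.8 163.3 179.2]
4 [272.6 291.4 162.9 178.7]
6 [273.3 292.1 162.4 178.3]
```

The foot spans u 272–290.7 with its bottom at 177.8. Corrected for the bias seen at the start, it is about 3–4 mm short; by TCP it is 2.4 mm short. I push 3 mm more and then back off.

carry_out(deltas=[{"tx":0,"ty":0.1,"tz":0,"ax":0,"ay":0,"az":0,"claw":-0.49},{"tx":0,"ty":0.1,"tz":0,"ax":0,"ay":0,"az":0,"claw":-0.49},{"tx":0,"ty":0.1,"tz":0,"ax":0,"ay":0,"az":0,"claw":-0.49},{"tx":0,"ty":0,"tz":0,"ax":0,"ay":0,"az":0,"claw":-0.49},{"tx":0,"ty":-0.1,"tz":0,"ax":0,"ay":0,"az":0,"claw":-0.49},{"tx":0,"ty":-0.4,"tz":0,"ax":0,"ay":0,"az":0,"claw":-0.49},{"tx":0,"ty":-0.8,"tz":0,"ax":0,"ay":0,"az":0,"claw":-0.49},{"tx":0,"ty":-1.0,"tz":0,"ax":0,"ay":0,"az":0,"claw":-0.49},{"tx":0,"ty":-1.0,"tz":0,"ax":0,"ay":0,"az":0,"claw":-0.49},{"tx":0,"ty":0,"tz":0,"ax":0,"ay":0,"az":0,"claw":-0.49}])

```text
t: 9.0
tcp_pos: [0.4834, 0.074, 0.0826]
tool_rot: [[0.758, 0.652, 0.001], [0.652, -0.758, 0.001], [0.001, -0.0, -1.0]]
contact_force: [-0.4, 0.3, 0.2]
opening: 0.024
```

Run:
```python
from h import *
where(); crops('c8',s=(255,140,60,60))
```

```text
t 9.0 tcp [0.4834 0.074  0.0826] F [-0.4  0.3  0.2] yaw 40.7 tilt [0.001 0.001]
C in tool mm [-0.3 55.8]
W in tool mm [-0.3 32.7]
```

View pics/scene_c8.png

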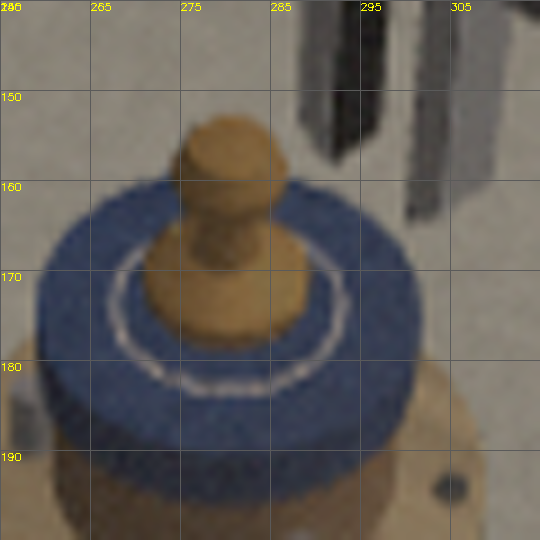

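The foot now spans u 270.9–289.4 (ring centre 280.4) and its bottom is at 178.7, so it looks centred. I retreat up and away so the top camera can check.

carry_out(deltas=[{"tx":0,"ty":-1.0,"tz":-0.5,"ax":0,"ay":0,"az":0,"claw":-0.49},{"tx":0,"ty":-1.5,"tz":-1.5,"ax":0,"ay":0,"az":0,"claw":-0.49},{"tx":0,"ty":-2,"tz":-2,"ax":0,"ay":0,"az":0,"claw":-0.49},{"tx":0,"ty":-2,"tz":-2,"ax":0,"ay":0,"az":0,"claw":-0.49},{"tx":0,"ty":-2,"tz":-2,"ax":0,"ay":0,"az":0,"claw":-0.49},{"tx":0,"ty":-2,"tz":-2,"ax":0,"ay":0,"az":0,"claw":-0.49},{"tx":0,"ty":-2,"tz":-1,"ax":0,"ay":0,"az":0,"claw":-0.49},{"tx":0,"ty":-1.5,"tz":0,"ax":0,"ay":0,"az":0,"claw":-0.49},{"tx":0,"ty":-0.5,"tz":0,"ax":0,"ay":0,"az":0,"claw":-0.49},{"tx":0,"ty":0,"tz":0,"ax":0,"ay":0,"az":0,"claw":-0.49}])

```text
t: 10.1
tcp_pos: [0.3851, 0.1891, 0.2003]
tool_rot: [[0.76, 0.65, 0.006], [0.65, -0.76, 0.004], [0.007, 0.001, -1.0]]
contact_force: [1.2, -0.1, 0.2]
opening: 0.024
```

Run:
```python
from h import *
where(); crops('c9',s=(255,140,60,60))
```

```text
t 10.1 tcp [0.3851 0.1891 0.2003] F [ 1.2 -0.1  0.2] yaw 40.5 tilt [0.006 0.004]
C in tool mm [ -0.4 207.1]
W in tool mm [ -0.4 184.1]
```

View pics/top_c9.png

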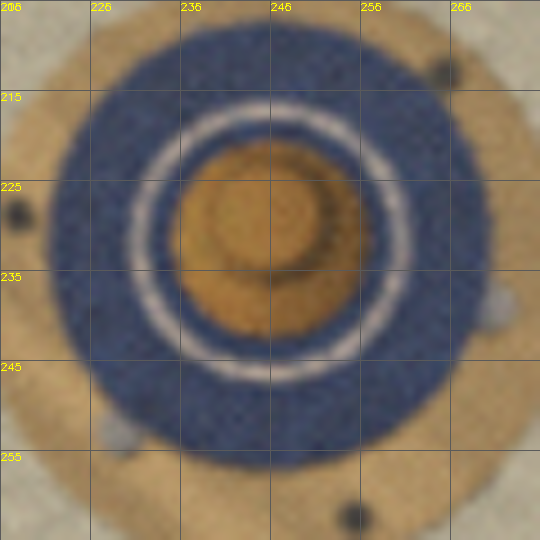

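View pics/scene_c9.png

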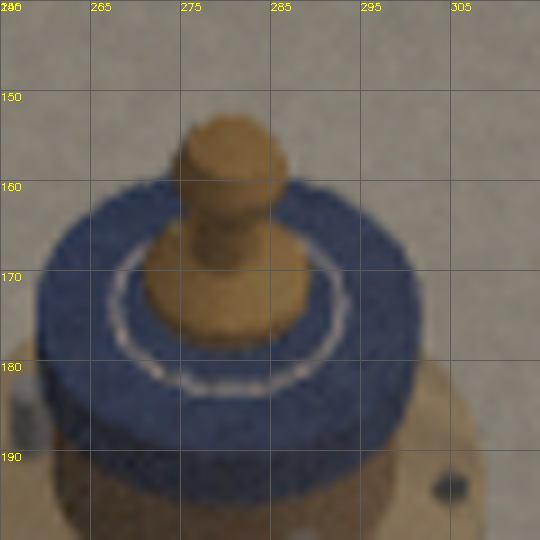

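Run:
```python
from h import *
c=optics.capture("top")
a=px2w(c,246.2,231.6,.086);b=px2w(c,246.2,231.8,.078);print(np.round(a,4),np.round(b,4),np.linalg.norm((a-b)[:2]))
from rig import job
print(env.sense()["qvel"]); print(job.finish_job())
```

```text
[0.5181 0.0301 0.086 ] [0.5185 0.0302 0.078 ] 0.0004741002349184849
[-0.00724272  0.00480331 -0.00113236  0.00223561 -0.00160602  0.0002642 ]
the job is handed in; nothing more can be done
None
```

I slid the brass weight into the white ring and handed the job in at about 10 s, well inside the 35 s limit. The job gives no verdict, so this rests on my own last checks.

- **How it moved:** I set the two fingers 24 mm apart as a cradle and pushed slowly, low on the foot rim. The push was about 3–4 N at each reading, in three short strokes over about 23 mm.
- **Position:** the last top picture puts the weight about 0.5 mm from the ring's centre; the limit is 6 mm. The scene camera shows the same to within a pixel.
- **Upright and clear:** the last pictures show the weight upright with the foot wholly inside the ring. The fingers are about 0.2 m away.
- **Jar, spool and brush:** I kept the moves clear of them, but did not measure them again at the end.
- **Disagreement:** the two cameras' absolute positions differed by about 2–5 mm. I used the weight's position relative to the ring, on which they agreed.

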